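# Light half of a framed glass plate on the desk viewer

## Robot

A 6-joint arm with a two-finger parallel gripper is mounted at the origin on the work surface. World frame = base frame: x ahead of the robot, y to its left, z up, the work surface at z = 0. Lengths are in m, angles in rad, forces in N, time in s.
With the tool pointing down it reaches from about 0.35 to 0.775 m from the base axis. Payload 7.3 kg.
Tool frame: the origin (TCP) lies on the mounting face of the last link; the fingertips stand 178 mm ahead of it and the grasp point (between the pads) lies 159 mm ahead of it (robot.grip_depth is the distance from the TCP to the grasp point, in m); z points along the fingers, y is the line along which they close (so a half turn about z gives the same grasp; the last joint's range is limited). The gripper opens to 92 mm and grips with 3 to 60 N. Pads are 19 mm wide; open, the fingers measure 130 mm over their backs; the gripper's body (75 mm by 190 mm) begins 47 mm behind the grasp point.
Start: joints at [1.159, 0.342, 1.524, -0, 1.275, -0.146], TCP at [0.138, 0.507, 0.405] pointing down, gripper open.
Joint ranges: [-2.53, 2.53], [-0.77, 2.02], [0.04, 2.7], [-1, 4.14], [0.28, 2.66], [-3.11, 3.11]. Speed limits (rad/s): [2.57, 2.57, 3.14, 3.14, 3.14, 3.14].

## Interface

Orientations are given as [roll, pitch, yaw] about the fixed x, y, z axes, in that order (R = Rz(yaw) Ry(pitch) Rx(roll)).
In Python, from cell import observe, cams, robot, models gives the robot as it stands.
- The arm moves only by the shell command python3 -m jog 'ROWS' [FORCE]. ROWS is JSON, a list of rows, each a list of 3 entries, a list of its own where there are three numbers: the shift along the tool's x, y, z each as a share of 0.4 m, from -1 to 1, then the turn about the tool's z as a share of pi rad, from -1 to 1, then the closure, from 0 (fully open) to 1 (shut). In form: [[[x, y, z], turn, jaw], ...]. A call has 1 to 12 rows; each row is the pose to reach, as a shift and turn from the pose commanded when the call began, along the tool's axes at that moment, turning the shorter way round; what a row does not reach only later rows make up. A row lasts 1/8 s, in which the tool goes at most 62.5 mm and 10.7 degrees, less where a joint would pass 70% of its speed; a pose out of reach is approached as far as the arm can. A call with a number of a shift or a turn outside -1 to 1 is refused whole. A call with a gripper value outside its range is refused whole. The fingers move at their own pace and stop on an object; FORCE is the grip in N (left out, the last holds). Time passes only in rows, so rows that repeat a pose let the fingers close. It gives the time, the measured TCP pose, the force, the opening and the grip force at its end, in the units of the state.
- observe(): the state, without advancing time (a new reading comes with each control period).
- cams.read_camera(name): name is "scene" or "top"; returns the picture (480x640x3 uint8, red, green, blue); there is no depth.
- cams.camera_model(name): a dict with "camera_matrix" (3x3 intrinsics, pixels), "pose" (4x4, takes a point from camera to world coordinates). Camera axes: x right, y down, z forward; pixel columns grow to the right and rows downward; lengths in m; the calibration is good to about 2 mm. A picture is of the moment at which its call begins. camera_model takes no time and is no camera call.
- robot.hand_in(): hands the job in; it is judged then, once.
Trained networks look in the newest picture that a camera, given by its name, has taken for a name from the list of things; names that differ only in an ending like _2 or _b are one class to them, and where a whole thing is asked for, a point or a joint stands for the part that bears it (a point fixed in the world has none). Each returns a list of dicts, best first, with "confidence" (0 to 1); they miss things now and then, are a little off and sometimes report something else, mostly with a low value. They report only what shows in the picture. A call takes as long as a camera call.
- models.find_in(target, camera): "position" ([x, y, z] in m, in world coordinates, good to about 4 mm: the middle of the surface that is visible of it).
- models.pinpoint(target, camera): "position" ([x, y, z] in m, in world coordinates, good to about 4 mm: a listed point, or the origin of a listed thing).
The state is a dict: "time": time; "qpos": joint angles; "qvel": joint speeds; "joint_efforts": joint torques, N m; "tool_pos": TCP position; "tool_rot": TCP orientation; "contact_force": force on the tool from outside, world axes, zero at the start; "torque": the same for the moment, N m; "opening": finger opening in m; "grip_force": force on a finger pad.
Only numpy, scipy, OpenCV 4.12 (cv2) and the standard library are available. Lean on these libraries where they do the work, as an engineer would, in place of code of your own. Each camera call takes 0.05 s, during which the arm holds its last target. There are 200 camera calls.

## Task

Lay the oblong framed glass plate gently on the viewer's sloped face, long side up the slope, squarely over the window with its lower edge on the ledge, and let go of it. Then slide the handle of the viewer's spring shutter to half its travel, so that half the window is uncovered, and finish while still holding it there with the gripper, since the spring pulls it shut. Leave the square plate and the other things on the desk where they are.

Things in the scene. Friction and masses are not known exactly. Their poses are not given: they have to be found in the camera images.
- plate: oblong framed glass plate, 96 x 64 x 12 mm (x, y, z), pale wooden rim 8 wide round a glass pane set 5 below the rim's top; about 0.12 kg. Lies flat on the desk at the robot's left. Origin: centre of its underside; x along its 96 side, z up. Either end may be the lower one.
- face: sloped face of the viewer, rising 25 degrees away from the robot. Origin: on its surface at the centre of the window (70 x 50 mm, glass level with the face), 52 above the desk: the seat of the plate's underside centre. x up the slope, y left, z out of the face. Ledge: bar along y, 8 proud, y -38 to 38, stop face at x = -48. Face spans x -60 to 62, y -118 to 52.
- shutter (a joint): slide of the shutter under the window, in m: 0 = closed (as at the start), 0.060 = fully open, 0.030 = half travel, when half the window is uncovered. It moves along the viewer's -y (the face's -y). A spring pulls it shut: about 3 N at 0, 7.5 N at half, 12 N fully open, so it closes at once when let go.
- handle: shutter's handle, upright steel block 18 (x) x 12 (y) x 36 (z) mm on the deck behind the face. Origin: centre of its underside, level with the deck (81 above the desk). z up; it slides along its own -y. When closed it is 93 behind and 3 right of the face's origin (level, along the viewer's axes). Three thin dark lines in front of it mark closed, half and open.
- viewer: the whole grey viewer, fixed to the desk, 185 deep x 170 wide x 81 high. Origin: centre of its underside; x away from the robot, y left, z up. Sloped face in front (face origin at x -35, y 33, z 52 mm), flat deck behind (x 21 to 95, 80 high), bare but for the handle and two screw heads 4 high in the far corners.
- square_plate: square framed plate, 64 x 64 x 12, same wood and glass as the plate but square; a bystander. Origin: centre of its underside, z up. Sizes in mm.
- mug: white mug with a handle, 82 across, 95 high; bystander. Origin: centre of underside.
- spray: blue bottle, 60 across, 190 high; bystander. Origin: centre of underside.
- stapler: black stapler, 130 x 36 x 55; bystander. Origin: centre of underside.
- tape: roll of clear tape lying flat, 90 across, 24 high; bystander. Origin: centre of underside.
- loupe: small black magnifier loupe, 48 across, 38 high; bystander. Origin: centre of underside.
- books: stack of three books, 190 x 130 x 72; bystander. Origin: centre of underside.

How it is judged:
By the outcome, as a careful person would: the job done as asked, in the order asked, and still so for the second after the job is handed in, while the arm keeps its last pose, push and grip.
It also fails if it takes over 48 s, if anything falls off the work surface, if the arm or the gripper's body presses on something with over 40 N, if the wrist force passes 120 N, or if a joint passes its speed limit or range.

## Working session

There is one attempt and no reset: what is moved stays moved. The work goes in short steps, Python scripts to look and compute and a shell command to move; the robot and the scene stay as the last step left them, time stands still between calls to the robot, and variables do not carry over. Pictures are saved under pics/ and viewed, at most 10 in all, crops included, and the job is handed in when it is done.

```bash
ls; mkdir -p pics; python3 - <<'E'
from cell import observe,cams,robot,models
import cv2,numpy as np
for c in("scene","top"):
    im=cams.read_camera(c); cv2.imwrite(f"pics/{c}0.png",im[:,:,::-1])
    m=cams.camera_model(c); print(c,np.round(m["camera_matrix"],1).tolist(),np.round(m["pose"],3).tolist())
    for t in("plate","face","handle","viewer","square_plate"):
        for f in(models.find_in,models.pinpoint):
            print(c,t,f.__name__,[(np.round(d["position"],3).tolist(),round(d["confidence"],2)) for d in f(t,c)[:3]])
s=observe();print(s)
E
```

```text
pics
scene [[605.8, 0.0, 316.9], [0.0, 605.8, 246.8], [0.0, 0.0, 1.0]] [[0.008, 0.63, -0.776, 1.509], [1.0, -0.015, -0.002, -0.035], [-0.013, -0.776, -0.63, 0.837], [0.0, 0.0, 0.0, 1.0]]
scene plate call [([0.505, 0.337, 0.008], 0.65)]
scene plate call [([0.515, 0.333, -0.001], 0.92)]
scene face call [([0.54, -0.202, 0.05], 0.87)]
scene face call [([0.54, -0.168, 0.049], 0.65)]
scene handle call [([0.634, -0.153, 0.109], 0.47)]
scene handle call [([0.624, -0.44, 0.006], 0.58), ([0.626, -0.15, 0.085], 0.42)]
scene viewer call []
scene viewer call [([0.577, -0.193, -0.003], 0.79)]
scene square_plate call [([0.467, 0.128, 0.007], 0.59), ([0.653, -0.438, 0.071], 0.51)]
scene square_plate call [([0.467, 0.136, 0.0], 0.87)]
top [[612.3, 0.0, 319.5], [0.0, 612.3, 238.4], [0.0, 0.0, 1.0]] [[-0.012, -0.997, 0.082, 0.434], [-1.0, 0.011, -0.009, -0.006], [0.008, -0.082, -0.997, 1.403], [0.0, 0.0, 0.0, 1.0]]
top plate call [([0.512, 0.336, 0.006], 0.57)]
top plate call [([0.51, 0.336, 0.002], 0.63)]
top face call [([0.552, -0.214, 0.051], 0.82), ([0.512, 0.336, 0.01], 0.71)]
top face call [([0.5
[... 367 characters left out ...]
2, 0.13, 0.003], 0.74)]
{'time': 1.1, 'qpos': array([ 1.15901391e+00,  3.41996092e-01,  1.52407827e+00,  4.13303580e-06,
        1.27542814e+00, -1.46012312e-01]), 'qvel': array([ 0.00017834,  0.0015001 ,  0.00034315, -0.00010161,  0.00182101,
        0.00068013]), 'joint_efforts': array([ 2.78698117e-04, -4.31149971e+01, -2.44479632e+01,  7.17043458e-02,
        4.84560581e-02, -2.41145727e-05]), 'tool_pos': array([0.13787854, 0.50657594, 0.40475013]), 'tool_rot': array([3.14150288e+00, 9.20511586e-06, 2.87582134e+00]), 'contact_force': array([-1.02386438,  0.19777389, -0.29151875]), 'torque': array([-0.01905943, -0.01984656,  0.00921322]), 'grip_force': 0.0, 'opening': 0.09207316082320675}
```

View pics/top0.png

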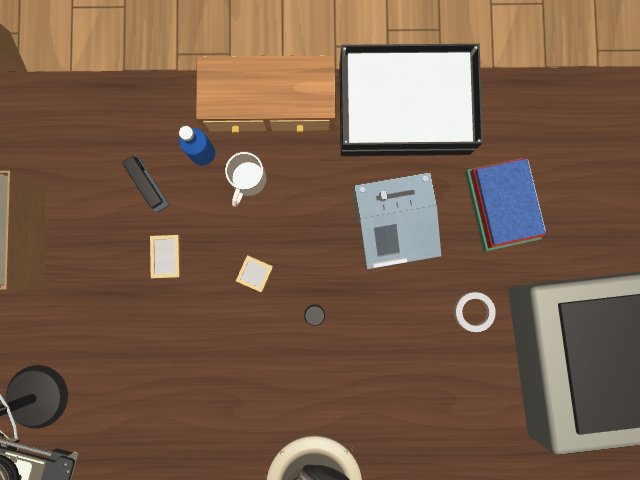

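View pics/scene0.png

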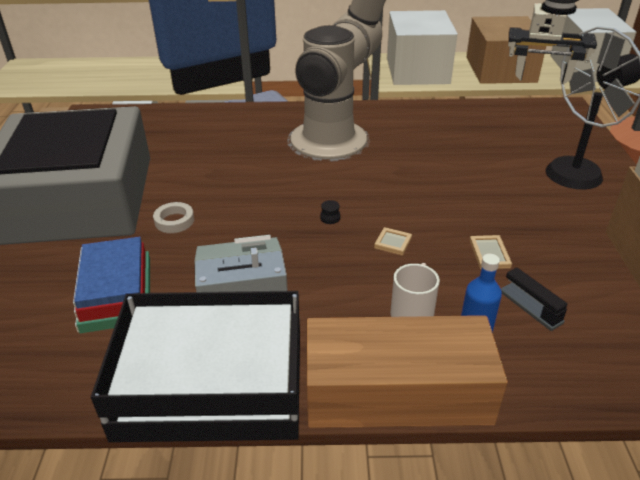

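The top picture shows the oblong plate at about (165,257), the square one at (255,273) and the viewer at (398,220). The window is at (387,240) and the handle at (383,196). The scene picture shows the viewer from behind. Next I'll measure the exact poses.

```bash
cat > h.py <<'E'
import numpy as np,cv2
from cell import observe,cams,robot,models
def px(c,P):
    m=cams.camera_model(c);T=np.linalg.inv(m["pose"]);p=np.atleast_2d(P)@T[:3,:3].T+T[:3,3]
    q=p@np.array(m["camera_matrix"]).T;return q[:,:2]/q[:,2:]
def ray(c,uv,z):
    m=cams.camera_model(c);T=np.array(m["pose"]);uv=np.atleast_2d(uv)
    d=np.c_[uv,np.ones(len(uv))]@np.linalg.inv(m["camera_matrix"]).T@T[:3,:3].T
    return T[:3,3]+d*((z-T[2,3])/d[:,2:])
E
python3 - <<'E'
from h import *
im=cv2.imread("pics/top0.png")
def blob(mask,c):
    n,l,s,ce=cv2.connectedComponentsWithStats(mask)
    i=min(range(1,n),key=lambda i:np.hypot(*(ce[i]-c))+(1e3 if s[i,4]<80 else 0))
    ct=max(cv2.findContours((l==i).astype(np.uint8),0,2)[0],key=cv2.contourArea)
    return ct,s[i]
# plate: brighter than desk
g=im.astype(int)
bright=((g[:,:,2]>150)).astype(np.uint8)
for c in((165,257),(255,273)):
    ct,s=blob(bright,c); w=ray("top",ct[:,0,:].astype(float),0.012)[:,:2].astype(np.float32)*1000
    print("plate",s,cv2.minAreaRect(w))
roi=np.zeros(im.shape[:2],np.uint8);roi[222:258,370:403]=1
print(im[240,387],im[240,415],im[190,400])
dark=((g.sum(2)<360)&(roi>0)).astype(np.uint8)
ct,s=blob(dark,(387,240));r=cv2.minAreaRect(ct);print("win",s,r,cv2.boxPoints(r).tolist())
cv2.imwrite("pics/crop.png",cv2.resize(im[165:275,340:450],(770,770),interpolation=cv2.INTER_CUBIC)[:, :][:600] if 0 else cv2.resize(im[165:275,340:450],(600,600),interpolation=cv2.INTER_CUBIC))
E
```

```text
plate [ 150  235   29   43 1232] ((511.8703918457031, 334.9212341308594), (96.24370574951172, 63.58942413330078), 0.4145122170448303)
plate [236 255  37  37 822] ((470.3902282714844, 131.04103088378906), (65.14656066894531, 64.9277114868164), 65.9014663696289)
[106 103  96] [180 172 158] [187 177 163]
win [374 224  25  32 622] ((386.5087890625, 239.56552124023438), (28.877771377563477, 22.137418746948242), 82.40535736083984) [[373.6288757324219, 226.71617126464844], [395.5721130371094, 223.79042053222656], [399.3887023925781, 252.4148712158203], [377.4454650878906, 255.3406219482422]]
```

View pics/crop.png

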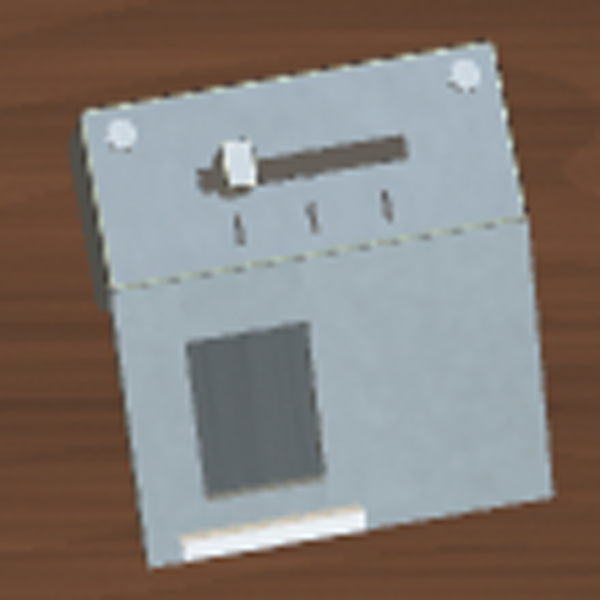

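The crop shows the viewer's corners, the ridge, the window corners and the three marks clearly. I'll fit its pose to those.

```bash
cat >> h.py <<'E'
c25,s25=np.cos(np.radians(25)),np.sin(np.radians(25))
def face2v(x,y,z=0): return [-.035+x*c25-z*s25,.033+y,.052+x*s25+z*c25]
def v2w(P,p): 
    P=np.atleast_2d(P);c,s=np.cos(p[2]),np.sin(p[2])
    return np.c_[p[0]+c*P[:,0]-s*P[:,1],p[1]+s*P[:,0]+c*P[:,1],P[:,2]]
E
python3 - <<'E'
from h import *
from scipy.optimize import least_squares
crop=np.array([(110,290),(527,218),(148,568),(552,495),(187,342),(309,322),(325,473),(207,499)],float)
uv=crop/5.4545+[340,165]-.4
P=np.array([[.021,.085,.080],[.021,-.085,.080]]+[face2v(*q) for q in((-.06,.052),(-.06,-.118),(.035,.025),(.035,-.025),(-.035,-.025),(-.035,.025))])
for idx in(range(8),range(4,8)):
    idx=list(idx)
    r=least_squares(lambda p:(px("top",v2w(P[idx],p))-uv[idx]).ravel(),[.579,-.195,.1])
    print(r.x,np.degrees(r.x[2]),np.round(r.fun,1))
    p=r.x; print("face",v2w(face2v(0,0),p),"handle",v2w([.058,.030,.081],p))
s=observe();print(s["tool_pos"],s["tool_rot"],s["time"])
E
```

```text
[ 0.57973085 -0.19360159  0.16324163] 9.353056437850931 [ 0.1 -0.1  0.3 -0.3  0.2 -0.2  0.2  0.  -0.4 -0.2 -0.4 -0.5  0.2  1.1
 -0.2  0.2]
face [[ 0.53983308 -0.16672842  0.052     ]] handle [[ 0.63208425 -0.1545744   0.081     ]]
[ 0.58007609 -0.19398728  0.16484369] 9.444847890316499 [-0.2 -0.3 -0.2 -0.6  0.4  0.9  0.   0. ]
face [[ 0.54013531 -0.16717806  0.052     ]] handle [[ 0.6323669  -0.15487627  0.081     ]]
[0.13787854 0.50657594 0.40475013] [3.14150288e+00 9.20511586e-06 2.87582134e+00] 1.1
```

```bash
cat >> h.py <<'E'
def go(x,y,z,yawdeg):
    s=observe();from scipy.spatial.transform import Rotation as R
    r=R.from_euler("xyz",s["tool_rot"]);d=r.inv().apply(np.array([x,y,z])-s["tool_pos"])/.4
    t=-((yawdeg-np.degrees(s["tool_rot"][2])+180)%360-180)/180
    print("t",round(s["time"],2),"shares",np.round(d,4),"turn",round(t,4),"rows>=",np.linalg.norm(d)*.4/.0625,abs(t)*180/10.7,"F",np.round(s["contact_force"],1),"open",round(s["opening"],4),"grip",round(s["grip_force"],1),"tcp",np.round(s["tool_pos"],4),"yaw",round(np.degrees(s["tool_rot"][2])%360,2))
E
python3 -c "
from h import *
go(.512,.335,.25,180.4)"
```

```text
t 1.1 shares [-1.0151 -0.1683  0.3869] turn -0.0868 rows>= 7.035503573094421 1.4605209710434814 F [-1.   0.2 -0.3] open 0.0921 grip 0.0 tcp [0.1379 0.5066 0.4048] yaw 164.77
```

```bash
python3 -m jog '[[[-1,-0.168,0.387],-0.087,0],[[-1,-0.168,0.387],-0.087,0],[[-1,-0.168,0.387],-0.087,0],[[-1,-0.168,0.387],-0.087,0],[[-1,-0.168,0.387],-0.087,0],[[-1,-0.168,0.387],-0.087,0],[[-1,-0.168,0.387],-0.087,0],[[-1,-0.168,0.387],-0.087,0],[[-1,-0.168,0.387],-0.087,0]]' 15; python3 -c "
from h import *
go(.512,.335,.1835,180.4)"
```

```text
time: 2.22
tool_pos: [0.5059, 0.3367, 0.2497]
tool_rot: [-3.142, -0.001, -3.135]
contact_force: [-0.7, 0.2, 0.5]
opening: 0.0917
grip_force: 0.0
t 2.23 shares [-0.0153 -0.0043  0.1656] turn -0.0001 rows>= 1.0646487021266835 0.0008728167081754462 F [-0.7  0.2  0.5] open 0.0917 grip 0.0 tcp [0.5059 0.3367 0.2497] yaw 180.39
```

```bash
python3 -m jog '[[[-0.015,-0.004,0.08],0,0],[[-0.015,-0.004,0.14],0,0],[[-0.015,-0.004,0.165],0,0],[[-0.015,-0.004,0.165],0,0],[[-0.015,-0.004,0.165],0,1],[[-0.015,-0.004,0.165],0,1],[[-0.015,-0.004,0.165],0,1],[[-0.015,-0.004,0.165],0,1],[[-0.015,-0.004,0.165],0,1],[[-0.015,-0.004,0.165],0,1]]' 8; python3 -c "
from h import *
go(.512,.335,.30,180.4)"
```

```text
time: 3.48
tool_pos: [0.5124, 0.3351, 0.1844]
tool_rot: [3.141, 0.001, -3.134]
contact_force: [-0.3, -0.8, 5.3]
opening: 0.0633
grip_force: 8.0
t 3.48 shares [ 7.000e-04 -2.000e-04 -2.889e-01] turn 0.0002 rows>= 1.8490727215922984 0.0030251950732227357 F [-0.3 -0.8  5.3] open 0.0633 grip 8.0 tcp [0.5124 0.3351 0.1844] yaw 180.43
```

```bash
python3 -m jog '[[[0,0,-0.05],0,1],[[0,0,-0.15],0,1],[[0,0,-0.29],0,1],[[0,0,-0.29],0,1],[[0,0,-0.29],0,1]]' 8; python3 - <<'E'
from h import *
go(.5335,-.167,.30,189.35)
im=cams.read_camera("scene");u=px("scene",[.512,.335,.14])[0].astype(int);print(u)
a=im[max(0,u[1]-90):u[1]+90,u[0]-120:u[0]+120]
cv2.imwrite("pics/lift.png",cv2.resize(a[:,:,::-1],None,fx=3,fy=3))
E
```

```text
time: 4.1
tool_pos: [0.5119, 0.3349, 0.299]
tool_rot: [-3.141, -0.001, -3.134]
contact_force: [-0.0, -0.2, -0.9]
opening: 0.0637
grip_force: 8.0
t 4.1 shares [-0.0448 -1.2552 -0.0018] turn -0.0496 rows>= 8.038243928129027 0.8339619283490839 F [-0.  -0.2 -0.9] open 0.0637 grip 8.0 tcp [0.5119 0.3349 0.299 ] yaw 180.43
[502 200]
```

View pics/lift.png

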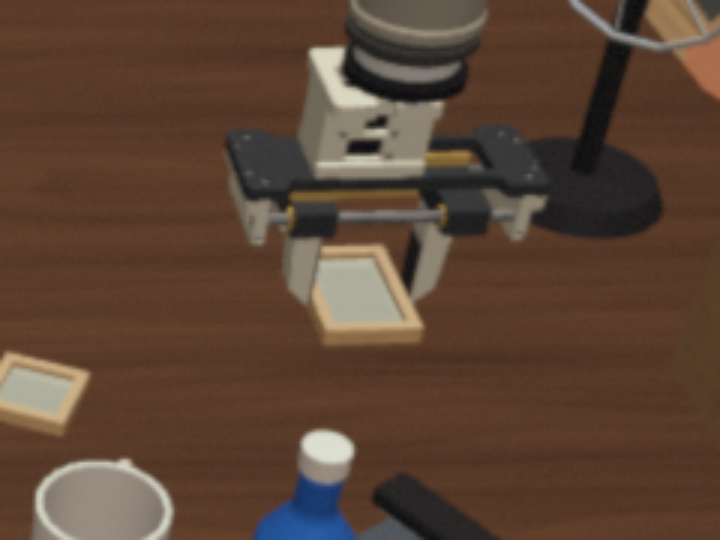

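The scene picture shows the plate held level between the fingers at crop (365,295). Now I'll carry it to the viewer.

```bash
python3 -m jog '[[[-0.03,-0.08,0],-0.05,1],[[-0.05,-1,0],-0.05,1],[[-0.05,-1,0],-0.05,1],[[-0.05,-1,0],-0.05,1],[[-0.05,-1,0],-0.05,1],[[-0.05,-1,0],-0.05,1],[[-0.05,-1,0],-0.05,1],[[-0.05,-1,0],-0.05,1],[[-0.05,-1,0],-0.05,1]]' 8; python3 -c "
from h import *
go(.5434,-.1664,.28,189.35)"
```

```text
time: 5.28
tool_pos: [0.5348, -0.0644, 0.2985]
tool_rot: [3.14, -0.003, -2.978]
contact_force: [-0.5, 0.1, -1.5]
opening: 0.0637
grip_force: 8.0
t 5.28 shares [ 0.0203 -0.2551  0.0459] turn 0.0002 rows>= 1.663766499298481 0.003248239876533024 F [-0.5  0.1 -1.5] open 0.0637 grip 8.0 tcp [ 0.5348 -0.0644  0.2985] yaw 189.38
```

```bash
python3 -m jog '[[[0.02,-0.12,0.03],0,1],[[0.02,-0.2,0.045],0,1],[[0.02,-0.255,0.045],0,1],[[0.02,-0.255,0.045],0,1],[[0.02,-0.255,0.045],0,1],[[0.02,-0.255,0.045],0,1]]' 8; python3 - <<'E'
from h import *
go(.5434,-.1664,.264,189.35)
for c,P in(("top",[.54,-.167,.1]),("scene",[.54,-.167,.1])):
    im=cams.read_camera(c);u=px(c,P)[0].astype(int)
    cv2.imwrite(f"pics/above_{c}.png",cv2.resize(im[u[1]-60:u[1]+60,u[0]-80:u[0]+80,::-1],None,fx=4,fy=4))
a=[cv2.imread(f"pics/above_{c}.png") for c in("top","scene")]
cv2.imwrite("pics/above.png",cv2.resize(np.hstack(a),(800,300)))
E
```

```text
time: 6.02
tool_pos: [0.544, -0.1654, 0.2821]
tool_rot: [3.141, 0.0, -2.976]
contact_force: [0.9, -0.5, -1.7]
opening: 0.0638
grip_force: 8.0
t 6.03 shares [ 0.002  -0.0021  0.0452] turn 0.0009 rows>= 0.2897500387894618 0.01515473757345615 F [ 0.9 -0.5 -1.7] open 0.0638 grip 8.0 tcp [ 0.544  -0.1654  0.2821] yaw 189.51
```

View pics/above.png

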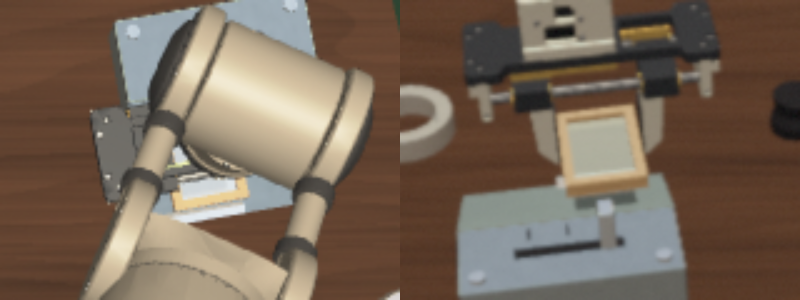

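The plate hangs above the face, clear of the handle. I'll lower it at low grip so that it pivots against the face.

```bash
python3 -m jog '[[[0.002,-0.002,0.02],0,1],[[0.002,-0.002,0.04],0,1],[[0.002,-0.002,0.05],0,1],[[0.002,-0.002,0.06],0,1],[[0.002,-0.002,0.068],0,1],[[0.002,-0.002,0.076],0,1],[[0.002,-0.002,0.084],0,1],[[0.002,-0.002,0.092],0,1],[[0.002,-0.002,0.092],0,1]]' 4; python3 - <<'E'
from h import *
go(.5434,-.1664,.240,189.35)
im=cams.read_camera("scene");u=px("scene",[.54,-.167,.1])[0].astype(int)
cv2.imwrite("pics/piv.png",cv2.resize(im[u[1]-60:u[1]+60,u[0]-80:u[0]+80,::-1],None,fx=4,fy=4))
E
```

```text
time: 7.25
tool_pos: [0.5434, -0.1676, 0.2449]
tool_rot: [3.141, -0.0, -2.977]
contact_force: [-0.0, -0.2, -1.1]
opening: 0.0642
grip_force: 4.0
t 7.25 shares [-0.0006  0.003   0.0122] turn 0.0004 rows>= 0.08039006941932966 0.007166376671338075 F [-0.  -0.2 -1.1] open 0.0642 grip 4.0 tcp [ 0.5434 -0.1676  0.2449] yaw 189.43
```

View pics/piv.png

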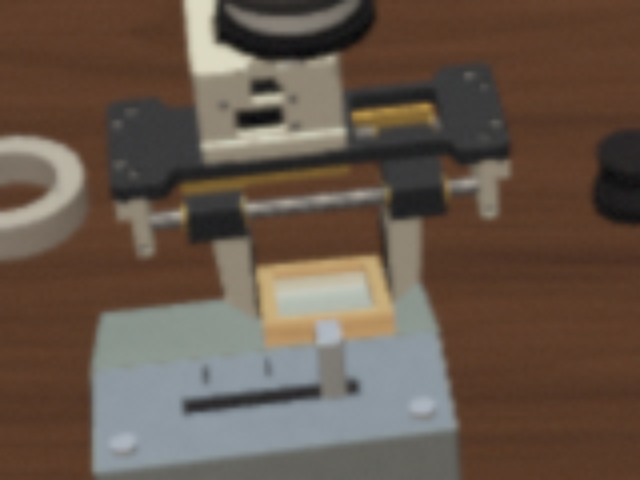

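The plate has pivoted, with its far end resting on the face at crop (330,325). I'll go on down in small steps.

```bash
python3 -m jog '[[[0,0,0.005],0,1],[[0,0,0.01],0,1],[[0,0,0.014],0,1],[[0,0,0.014],0,1]]' 4; python3 -m jog '[[[0,0,0.004],0,1],[[0,0,0.004],0,1]]' 4
```

```text
time: 7.8
tool_pos: [0.5436, -0.1677, 0.2397]
tool_rot: [-3.141, 0.001, -2.977]
contact_force: [-0.1, -0.5, 1.4]
opening: 0.0635
grip_force: 4.0
time: 8.05
tool_pos: [0.5436, -0.1676, 0.2384]
tool_rot: [-3.141, 0.001, -2.977]
contact_force: [1.7, 0.3, 3.2]
opening: 0.0642
grip_force: 4.0
```

```bash
python3 -m jog '[[[0.005,0.002,0.0023],0,1],[[0.01,0.002,0.0047],0,1],[[0.01,0.002,0.0047],0,1]]' 4;  python3 -m jog '[[[0.004,0,0.0019],0,1],[[0.008,0,0.0037],0,1],[[0.008,0,0.0037],0,1]]' 4; python3 - <<'E'
from h import *
go(.54,-.167,.240,189.35)
for c in("top","scene"):
    im=cams.read_camera(c);u=px(c,[.54,-.167,.08])[0].astype(int)
    cv2.imwrite(f"pics/x_{c}.png",cv2.resize(im[u[1]-45:u[1]+45,u[0]-60:u[0]+60,::-1],(400,300),interpolation=2))
cv2.imwrite("pics/slid.png",np.hstack([cv2.imread(f"pics/x_{c}.png") for c in("top","scene")]))
E
```

```text
time: 8.43
tool_pos: [0.5393, -0.1676, 0.2363]
tool_rot: [-3.141, 0.001, -2.977]
contact_force: [0.1, -0.9, 4.6]
opening: 0.0641
grip_force: 4.0
time: 8.8
tool_pos: [0.5362, -0.168, 0.2348]
tool_rot: [-3.141, 0.001, -2.977]
contact_force: [-0.1, 0.2, 4.8]
opening: 0.0643
grip_force: 4.0
t 8.8 shares [-0.0098  0.001  -0.0129] turn 0.0004 rows>= 0.10394901224784808 0.007302475322508017 F [-0.1  0.2  4.8] open 0.0643 grip 4.0 tcp [ 0.5362 -0.168   0.2348] yaw 189.43
```

View pics/slid.png

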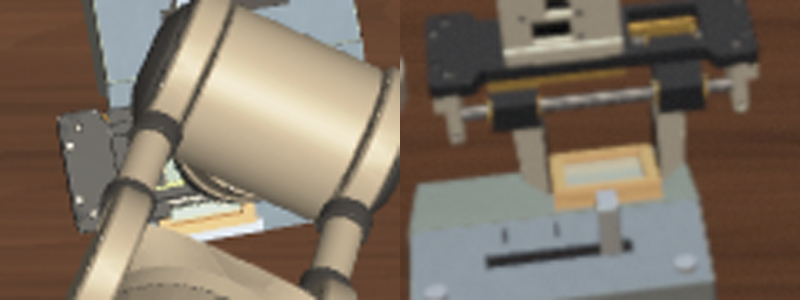

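```bash
python3 -m jog '[[[0.004,0,0.0015],0,1],[[0.004,0,0.0015],0,1]]' 4;  python3 -m jog '[[[0.004,0,0.0015],0,1],[[0.004,0,0.0015],0,1]]' 4
```

```text
time: 9.15
tool_pos: [0.5351, -0.1683, 0.2343]
tool_rot: [-3.141, 0.002, -2.977]
contact_force: [4.8, 0.7, 4.5]
opening: 0.0637
grip_force: 4.0
time: 9.4
tool_pos: [0.5334, -0.1686, 0.2335]
tool_rot: [-3.141, 0.001, -2.977]
contact_force: [4.9, -0.4, 3.8]
opening: 0.0638
grip_force: 4.0
```

The reaction of 4.8 N shows the plate is against the ledge. I'll release it, rise and look.

```bash
python3 -m jog '[[[0,0,0],0,0.15],[[0,0,0],0,0.15],[[0,0,0],0,0],[[0,0,-0.02],0,0],[[0,0,-0.1],0,0],[[0,0,-0.2],0,0],[[0,0,-0.2],0,0]]'; python3 -m jog '[[[0,0.25,0],0,0],[[0,0.25,0],0,0],[[0,0.45,0],0,0],[[0,0.45,0],0,0],[[0,0.45,0],0,0]]'; python3 - <<'E'
from h import *
im=cams.read_camera("top");cv2.imwrite("pics/top1.png",im[:,:,::-1])
cv2.imwrite("pics/rel.png",cv2.resize(im[165:275,340:450,::-1],(600,600),interpolation=2))
p=[.5797,-.1936,.1632]
print((px("top",v2w([face2v(x,y,.012) for x,y in((.048,.032),(.048,-.032),(-.048,-.032),(-.048,.032))],p))-[340,165]+.4)*5.4545)
go(.6321,-.1546,.30,189.35)
E
```

```text
time: 10.28
tool_pos: [0.5337, -0.1688, 0.317]
tool_rot: [-3.138, 0.006, -2.977]
contact_force: [-0.4, 0.2, -0.5]
opening: 0.0919
grip_force: 0.0
time: 10.9
tool_pos: [0.5033, 0.0098, 0.3131]
tool_rot: [-3.142, -0.001, -2.975]
contact_force: [1.0, -0.7, -0.5]
opening: 0.0917
grip_force: 0.0
[[168.49762911 323.35075193]
 [326.53406103 295.6665188 ]
 [352.09028413 515.69801115]
 [197.97518846 542.9272874 ]]
t 10.95 shares [-0.2494 -0.4558  0.0331] turn 0.0008 rows>= 3.3319139496829515 0.012847442880756208 F [-0.5 -0.3 -0.6] open 0.0919 grip 0.0 tcp [0.5036 0.0088 0.3132] yaw 189.49
```

View pics/rel.png

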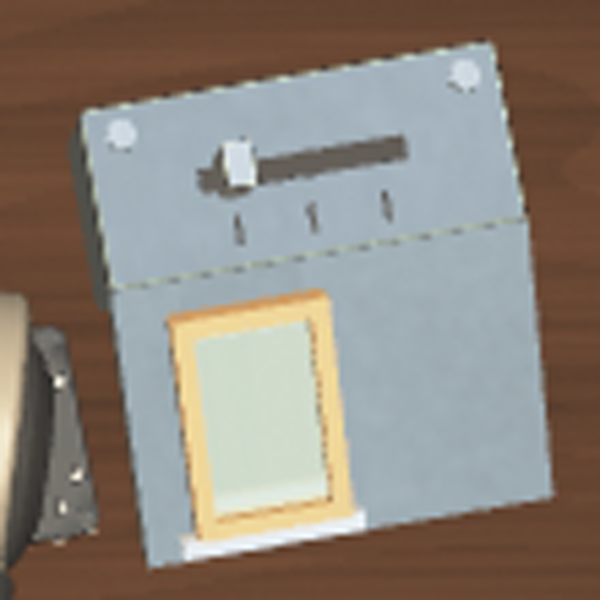

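The plate's corners at crop (168,320), (328,290), (353,512) and (197,542) match the ideal seat within about a millimetre. Now the handle.

```bash
python3 -m jog '[[[-0.249,-0.456,-0.02],0,0],[[-0.249,-0.456,-0.02],0,0],[[-0.249,-0.456,-0.02],0,0],[[-0.249,-0.456,-0.02],0,0],[[-0.249,-0.456,-0.02],0,0],[[-0.249,-0.456,-0.02],0,0]]' 25; python3 -c "
from h import *
go(.6321,-.1546,.268,189.35)"
```

```text
time: 11.7
tool_pos: [0.631, -0.155, 0.3209]
tool_rot: [3.141, -0.001, -2.978]
contact_force: [0.0, -0.1, -0.2]
opening: 0.092
grip_force: 0.0
t 11.7 shares [-0.003   0.0004  0.1321] turn 0.0001 rows>= 0.8458344329823405 0.0022011743379356905 F [ 0.  -0.1 -0.2] open 0.092 grip 0.0 tcp [ 0.631  -0.155   0.3209] yaw 189.37
```

```bash
python3 -m jog '[[[-0.003,0,0.08],0,0],[[-0.003,0,0.132],0,0],[[-0.003,0,0.132],0,0],[[-0.003,0,0.132],0,1],[[-0.003,0,0.132],0,1],[[-0.003,0,0.132],0,1],[[-0.003,0,0.132],0,1],[[-0.003,0,0.132],0,1],[[-0.003,0,0.132],0,1],[[-0.003,0,0.132],0,1],[[-0.003,0,0.132],0,1],[[-0.003,0,0.132],0,1]]' 25; python3 -m jog '[[[0,0,0],0,1],[[0,0,0],0,1],[[0,0,0],0,1],[[0,0,0],0,1]]'
```

```text
time: 13.2
tool_pos: [0.6328, -0.1546, 0.2685]
tool_rot: [-3.141, 0.0, -2.977]
contact_force: [0.4, -1.5, -0.8]
opening: 0.0116
grip_force: 25.0
time: 13.7
tool_pos: [0.6328, -0.1545, 0.2685]
tool_rot: [-3.141, 0.0, -2.977]
contact_force: [1.1, -3.3, -1.3]
opening: 0.0117
grip_force: 25.0
```

```bash
python3 -m jog '[[[0,-0.02,0],0,1],[[0,-0.045,0],0,1],[[0,-0.065,0],0,1],[[0,-0.075,0],0,1],[[0,-0.075,0],0,1],[[0,-0.075,0],0,1],[[0,-0.075,0],0,1]]' 25; python3 - <<'E'
from h import *
s=observe();d=s["tool_pos"]-[.6328,-.1545,.2685];a=.1632
print("along -y",d[0]*np.sin(a)-d[1]*np.cos(a),"x",d[0]*np.cos(a)+d[1]*np.sin(a),s["contact_force"])
for c in("top","scene"):
    im=cams.read_camera(c);u=px(c,[.60,-.18,.08])[0].astype(int)
    cv2.imwrite(f"pics/y_{c}.png",cv2.resize(im[u[1]-45:u[1]+45,u[0]-60:u[0]+60,::-1],(400,300),interpolation=2))
cv2.imwrite("pics/half.png",np.hstack([cv2.imread(f"pics/y_{c}.png") for c in("top","scene")]))
print([(np.round(d["position"],4),d["confidence"]) for d in models.pinpoint("handle","scene")], v2w([.058,0,.081],[.5797,-.1936,.1632]))
E
```

```text
time: 14.58
tool_pos: [0.6376, -0.183, 0.2685]
tool_rot: [3.138, -0.001, -2.977]
contact_force: [-1.9, 5.8, 2.8]
opening: 0.0119
grip_force: 25.0
along -y 0.028858878282872005 x 0.00015497956338768673 [-1.92563203  5.78846616  2.80662079]
[(array([ 0.6282, -0.1801,  0.0834]), 0.54)] [[ 0.63692932 -0.18417636  0.081     ]]
```

View pics/half.png

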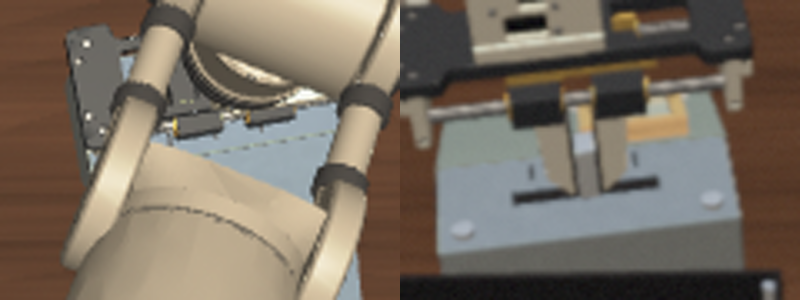

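```bash
python3 - <<'E'
from h import *
from scipy.spatial.transform import Rotation as R
s=observe();print(s["tool_pos"],s["tool_rot"],s["contact_force"])
def g(p,r):return np.array(p)+R.from_euler("xyz",r).apply([0,0,.17])
d=g(s["tool_pos"],s["tool_rot"])-g([.6328,-.1545,.2685],[-3.141,0,-2.977]);a=.1632
print("grasp travel -y",d[0]*np.sin(a)-d[1]*np.cos(a))
p=[.5797,-.1936,.1632]
A=cv2.imread("pics/scene0.png");im=cams.read_camera("scene");B=im[:,:,::-1]
# pixel profile along handle's back face at height .095-.105, projected positions per travel
t=np.arange(-.012,.045,.001)
for nm,I in(("start",A),("now",B)):
    row=[]
    for z in(.097,.1,.103,.106,.109):
        q=px("scene",v2w([[.067,.030-k,z] for k in t],p)).astype(np.float32)
        row.append(cv2.remap(I,q[:,0],q[:,1],cv2.INTER_LINEAR).reshape(-1,3).mean(1))
    print(nm,[(round(k*1000),int(v)) for k,v in zip(t,np.mean(row,0))])
u=px("scene",v2w([.058,0,.09],p))[0].astype(int)
cv2.imwrite("pics/z.png",np.hstack([cv2.resize(I[u[1]-25:u[1]+25,u[0]-33:u[0]+33],(396,300),interpolation=2) for I in(A,B)]))
E
```

```text
[ 0.63764644 -0.18292465  0.26851628] [ 3.13852135e+00 -7.42243844e-04 -2.97654055e+00] [-2.4971544   7.15565006  1.77682385]
grasp travel -y 0.02821175068239258
start [(-12, 151), (-11, 151), (-10, 150), (-9, 149), (-8, 148), (-7, 146), (-6, 141), (-5, 134), (-4, 125), (-3, 118), (-2, 118), (-1, 119), (0, 119), (1, 120), (2, 120), (3, 120), (4, 120), (5, 121), (6, 123), (7, 127), (8, 133), (9, 140), (10, 146), (11, 148), (12, 149), (13, 150), (14, 151), (15, 151), (16, 151), (17, 150), (18, 149), (19, 149), (20, 148), (21, 148), (22, 148), (23, 147), (24, 147), (25, 148), (26, 148), (27, 148), (28, 147), (29, 142), (30, 136), (31, 133), (32, 134), (33, 139), (34, 147), (35, 149), (36, 149), (37, 149), (38, 149), (39, 149), (40, 149), (41, 149), (42, 149), (43, 149), (44, 150)]
now [(-12, 151), (-11, 150), (-10, 150), (-9, 149), (-8, 148), (-7, 148), (-6, 148), (-5, 148), (-4, 148), (-3, 149), (-2, 149), (-1, 147), (0, 143), (1, 138), (2, 131), (3, 133), (4, 140), (5, 143), (6, 145), (7, 142), (8, 138), (9, 135), (10, 133), (11, 131), (12, 130), (13, 130), (14, 130), (15, 131), (16, 131), (17, 130), (18, 129), (19, 126), (20, 116), (21, 100), (22, 85), (23, 79), (24, 90), (25, 105), (26, 114), (27, 118), (28, 119), (29, 119), (30, 120), (31, 120), (32, 119), (33, 115), (34, 107), (35, 94), (36, 82), (37, 86), (38, 101), (39, 116), (40, 127), (41, 131), (42, 131), (43, 131), (44, 131)]
```

View pics/z.png

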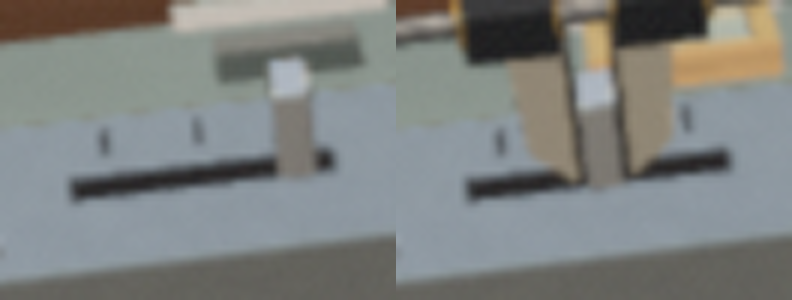

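The scene picture and the kinematics both give about 28.1 mm of travel, with the plate still seated. I'll nudge it by about 1.9 mm.

```bash
python3 -m jog '[[[0,-0.0047,0],0,1],[[0,-0.0047,0],0,1],[[0,-0.0047,0],0,1],[[0,-0.0047,0],0,1],[[0,-0.0047,0],0,1],[[0,-0.0047,0],0,1]]' 25; python3 - <<'E'
from h import *
from scipy.spatial.transform import Rotation as R
s=observe()
def g(p,r):return np.array(p)+R.from_euler("xyz",r).apply([0,0,.17])
d=g(s["tool_pos"],s["tool_rot"])-g([.6328,-.1545,.2685],[-3.141,0,-2.977]);a=.1632
print("travel",d[0]*np.sin(a)-d[1]*np.cos(a),s["contact_force"],s["grip_force"])
p=[.5797,-.1936,.1632]
B=cams.read_camera("scene")
t=np.arange(.018,.045,.0005);row=[]
for z in(.097,.1,.103,.106,.109):
    q=px("scene",v2w([[.067,.030-k,z] for k in t],p)).astype(np.float32)
    row.append(cv2.remap(B,q[:,0],q[:,1],cv2.INTER_LINEAR).reshape(-1,3).mean(1))
v=np.mean(row,0);m=t<.031
print(t[m][v[m].argmin()],t[~m][v[~m].argmin()])
E
```

```text
time: 15.52
tool_pos: [0.6379, -0.1847, 0.2685]
tool_rot: [3.138, -0.001, -2.977]
contact_force: [-1.9, 6.6, 1.0]
opening: 0.0121
grip_force: 25.0
travel 0.030026904968083485 [-1.94379271  6.56555817  1.02917529] 25.00657081604004
0.024500000000000004 0.03800000000000002
```

```bash
python3 -c "
from cell import robot
print(robot.hand_in())"
```

```text
the job is handed in; nothing more can be done
None
```

The oblong plate lies on the sloped face over the window, lower edge on the ledge and released; the gripper is holding the shutter handle at about half travel (30.0 mm by arm position, 29.7 mm by camera), and the job is handed in at about 15.6 s; no verdict was returned.

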